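# Proof-load a soldered coupon and hold the load at the mark

### The arm

A 6-joint arm with a two-finger parallel gripper is mounted at the origin on a cart in front of the work surface, level with it; the furniture and walls round the work are solid. World frame = base frame: x ahead of the robot, y to its left, z up, the work surface at z = 0. Lengths are in m, angles in rad, forces in N, time in s.
With the tool pointing down it reaches from about 0.25 to 0.725 m from the base axis. Payload 4 kg.
Tool frame: the origin (TCP) lies on the centre line of the jaws, within the pads' length; the fingertips stand 17 mm ahead of it and the grasp point (between the pads) lies 2 mm behind it; z points along the fingers, y is the line along which they close (so a half turn about z gives the same grasp; the last joint's range is limited). The gripper opens to 85 mm and grips with 20 to 120 N. Pads are 22 mm wide; open, the fingers measure 114 mm over their backs; the gripper's body (76 mm by 85 mm) begins 54 mm behind the grasp point. The pads swing forward as they close: fully open they stand 13 mm farther back than shut.
Start: joints at [1.169, 0.241, 0.005, 1.335, 0, 1.571], TCP at [0.196, 0.46, 0.248] pointing down, gripper open.
Joint ranges: [-2.72, 2.72], [-1.05, 1.87], [-1.09, 1.28], [-1.99, 2.15], [-1.42, 1.44], [-3.14, 3.14]. Speed limits (rad/s): [2.79, 2.79, 3.14, 3.14, 3.14, 3.14].

### API

Orientations are given as a unit quaternion [x, y, z, w].
In Python, from workcell import get_obs, imaging, order gives the robot as it stands.
- The arm moves only by the tool apply_moves, never from a script. Its argument "targets" is a list that holds one entry, the list of rows, each a list of 5 numbers: the shift along the world's x, y, z in units of 40 mm (1.0 is 40 mm), then the turn about the world's z in degrees, then the gripper command: -1 is shut, 1 is fully open, values between are in proportion. In form: [[[dx, dy, dz, turn, fingers], ...]]. A call has 1 to 8 rows; each row shifts and turns the commanded pose from where the row before left it; what a row does not reach is not made up. A row lasts 1/12 s, in which the tool goes at most 41.7 mm and 7.16 degrees, less where a joint would pass 70% of its speed; a pose out of reach is approached as far as the arm can. A call is refused whole if a number of a shift passes 1 or a number of a turn 7.16, either way. A call with a gripper value outside its range is refused whole. The fingers move at their own pace and stop on an object; the grip force is fixed at half the most. Time passes only in rows, so rows that do not move let the fingers close. It gives the time, the measured TCP pose, the force, the opening and the grip force at its end, in the units of the state.
- get_obs(): the state, without advancing time (a new reading comes with each control period).
- imaging.camera(name): name is "side" or "top"; returns (picture, depth): 384x512x3 uint8, blue, green, red; 384x512 float32, m along the optical axis (not along the pixel's ray), 0 where there is no reading.
- imaging.get_calibration(name): a dict with "camera_matrix" (3x3 intrinsics, pixels), "k1" (the pictures are not rectified: a ray, as slopes to the right and down, at radius r is drawn at 1 + k1 r^2 times it, then the intrinsics apply), "eye" and "rotation" of the camera in the world. Camera axes: x right, y down, z forward; pixel columns grow to the right and rows downward; lengths in m; the calibration is good to about 2 mm. A picture is of the moment at which its call begins. get_calibration takes no time and is no camera call.
- order.job_done(): hands the job in; it is judged then, once.
The state is a dict: "clock": time; "joint_pos": joint angles; "joint_vel": joint speeds; "tau": joint torques, N m; "eef_pos": TCP position; "tool_rot": TCP orientation; "ft_force": force on the tool from outside, world axes, zero at the start; "ft_torque": the same for the moment, N m; "grip_width": finger opening in m; "grasp_force": force on a finger pad.
Only numpy, scipy, OpenCV 4.12 (cv2) and the standard library are available. Lean on these libraries where they do the work, as an engineer would, in place of code of your own. Each camera call takes 0.05 s, during which the arm holds its last target. There are 200 camera calls.

### The job

Proof-test the solder joint of the bare copper coupon on the bench pull tester: fit the coupon, strap upward, over the tester's two upright pins and press it down so that it sits flat on both seats. Then take the black T-handle and draw the sprung slide out gently until the red gauge pointer lines up with the yellow set marker, never overloading the joint by pulling noticeably past it. Finish still gripping the handle and holding the load steady at the marker, with nothing but the seated coupon drawing the gauge; leave the tinned coupon and everything else on the bench alone.

Things in the scene. Friction and masses are not known exactly. Their poses are not given: they have to be found in the camera images.
- pull_tester: Bench pull tester: grey base 400 x 80 x 12 mm (x -165 to +235), two guide rods, two aluminium carriages, blue gauge housing at the rear (top 66 mm, marker to 73 mm). Origin: underside, midway between the pins at no load; x runs along the rods from the T-handle to the gauge; it pulls along -x. Between the carriages (x -25 to +28) only the rods stand, 28 mm high: fingers can pass beside a coupon.
- pull_slide: Front carriage of the tester, aluminium, with the front pin and the upright black T-handle. It slides 0 to 62 mm along the tester's -x on a light return spring (2 N at home, 3.2 N fully out). Origin at the tester's origin while at home.
- handle_grip (a point): Centre of the T-handle's black crossbar: 14 mm thick, 60 mm long across the tester (along its y), 80 mm above the bench (top 87 mm), on a 10 mm upright stem. Pinch it from above with one finger in front and one behind (closing along the tester's x). At home 86 mm from the tester's origin towards -x; moves with the slide.
- front_pin (a point): Foot of the front upright pin, in the flat seat (24 mm round, 40 mm above the bench) of the front carriage. Pin 8 mm in diameter, 16 mm tall, the upper 6 mm tapered to 3 mm. 42 mm on the -x side of the tester's origin at home; moves with the pull slide.
- rear_pin (a point): Foot of the rear upright pin, same size and height as the front one, on the rear carriage, which is fixed to the gauge's rod. 42 mm on the +x side of the tester's origin at no load; moves with the gauge.
- gauge (a joint): Draw of the gauge rod with the rear carriage, m: 0 at no load, growing as it is pulled along the tester's -x, to 0.058 at most. Sprung: 2.2 N to start, then 180 N/m (about 10 N at 0.042). It is drawn through the coupon only, so it lags the front carriage by the play in the holes, about 3 mm altogether.
- set_mark (a joint): Position of the yellow set marker, m, on the same scale as the gauge: pointer and marker line up when gauge equals set_mark. Between 0.020 and 0.042; it stays where it is set.
- pointer (a point): Red pointer across the white scale on top of the gauge housing, 2.4 mm wide, 69 mm above the bench; 195 mm on the tester's +x at no load, moves along -x with the gauge.
- marker (a point): Tip of the yellow set marker's line beside the pointer's track, same height; the marker's small block rides on the scale's right edge seen from the handle.
- copper_coupon: The coupon to test: flat bare copper (orange-brown) strip 110 x 26 x 5 mm, loose, about 0.13 kg, an 11 mm hole 42 mm either side of its middle; a 34 x 25.5 x 8 mm cover strap is soldered on its middle (13 mm thick there; grip it there across the 26 mm width). Origin: centre of the flat underside; x along its length, z up. Either end may go to the front. Starts on the bench, strap up.
- copper_coupon_hole_a (a point): Centre of one hole at the underside, 42 mm from the middle on the coupon's -x.
- copper_coupon_hole_b (a point): Centre of the other hole at the underside, 42 mm on its +x.
- tinned_coupon: Silver-grey tinned coupon of the same shape, for later: leave it. Origin: centre of its underside.
- side_cutters: Red-handled side cutters, 144 mm long, lying at the back left: leave.
- flux_tin: Blue round flux tin, 53 mm across, 32 mm high: leave.
- tape_roll: Black tape roll, 73 mm across, 18 mm high, right of the tester, between it and the big grey power supply (150 mm high, from about y = -0.14 m to the right: pass well above it, its lead-draped top included): leave.
- capacitor_0: Blue capacitor standing on its end, 22 mm across, 47 mm high, right of the tester: leave.
- capacitor_1: Black capacitor standing on its end, 18 mm across, 42 mm high, right of the tester: leave.
- relay_module: Small blue relay board, 39 x 50 x 23 mm, right of the tester: leave.

How it is judged:
By the outcome, as a careful person would: the job done as asked, in the order asked, and still so for the second after the job is handed in, while the arm keeps its last pose, push and grip.
It also fails if it takes over 54 s, if anything falls off the work surface, if the arm or the gripper's body presses on something with over 40 N, if the wrist force passes 120 N, or if a joint passes its speed limit or range.

## Working session

There is one attempt and no reset: what is moved stays moved. The work goes in short steps, Python scripts to look and compute and a tool call to move; the robot and the scene stay as the last step left them, time stands still between calls to the robot, and variables do not carry over. Pictures are saved under pics/ and viewed, at most 10 in all, crops included, and the job is handed in when it is done.

Besides the shell and the picture viewer there is one more tool, called after "Call:" as name(argument=value, ...), one argument or row to a line, values as JSON. apply_moves: Moves the arm, as the interface text tells. Its arguments: {"type":"object","properties":{"targets":{"type":"array","items":{"type":"array","items":{"type":"array","items":{"type":"number"}}}}},"required":["targets"]}

```bash
mkdir -p pics; ls
cat > h.py <<'E'
import numpy as np, cv2
from workcell import get_obs, imaging, order
def cal(n):
    c=imaging.get_calibration(n); return {k:(np.array(v) if k!='k1' else v) for k,v in c.items()}
def ray(n,u,v):
    c=cal(n);K=c['camera_matrix'];d=np.array([(u-K[0,2])/K[0,0],(v-K[1,2])/K[1,1]]);s=d.copy()
    for _ in range(20): s=d/(1+c['k1']*(s@s))
    return c['eye'],c['rotation']@np.array([s[0],s[1],1.])
def onz(n,u,v,z):
    e,d=ray(n,u,v); return e+d*(z-e[2])/d[2]
def proj(n,p):
    c=cal(n);K=c['camera_matrix'];q=c['rotation'].T@(np.array(p)-c['eye']);s=q[:2]/q[2];s=s*(1+c['k1']*(s@s))
    return np.array([K[0,0]*s[0]+K[0,2],K[1,1]*s[1]+K[1,2]])
def shot(n,f):
    im,d=imaging.camera(n); cv2.imwrite('pics/'+f,im); return im,d
E
python3 - <<'E'
from h import *
for n in('top','side'):
    c=cal(n);print(n,c['camera_matrix'].round(1).tolist(),c['k1'],c['eye'].round(3),c['rotation'].round(3).tolist())
    im,d=shot(n,n+'0.png'); np.save('pics/%s0.npy'%n,d)
o=get_obs();print(o['clock'],o['eef_pos'],o['tool_rot'],o['grip_width'],o['ft_force'])
E
```

```text
pics
top [[358.5, 0.0, 246.2], [0.0, 358.5, 185.9], [0.0, 0.0, 1.0]] -0.050304515191845235 [0.443 0.128 0.926] [-0.692, 0.714, -0.075, 0.076]
side [[359.5, 0.0, 255.1], [0.0, 359.5, 195.0], [0.0, 0.0, 1.0]] -0.10638947469552214 [-0.013 -0.093  0.6  ] [0.738, -0.507, 0.261, -0.36]
0.1 [0.19533068 0.45971585 0.24751522] [ 1.99559711e-01  9.79885243e-01 -8.95931204e-04 -1.71652975e-04] 0.08542109263053867 [-0.17765801  0.22855327 -0.13372437]
```

```bash
sed -i "s/^import numpy.*/&\nfrom scipy.spatial.transform import Rotation as R/; s/^def cal(n):/def cal(n):\n    c=cal0(n); c['rotation']=R.from_quat(c['rotation']).as_matrix(); return c\ndef cal0(n):/" h.py; python3 -c "
from h import *
for n in('top','side'): print(cal(n)['rotation'].round(2).tolist())
print(R.from_quat(get_obs()['tool_rot']).as_matrix().round(2))"
```

```text
[[-0.03, -0.98, 0.21], [-1.0, 0.03, -0.0], [-0.0, -0.21, -0.98]]
[[0.35, -0.56, 0.75], [-0.94, -0.23, 0.27], [0.02, -0.8, -0.6]]
[[-0.92  0.39 -0.  ]
 [ 0.39  0.92 -0.  ]
 [-0.   -0.   -1.  ]]
```

View pics/top0.png

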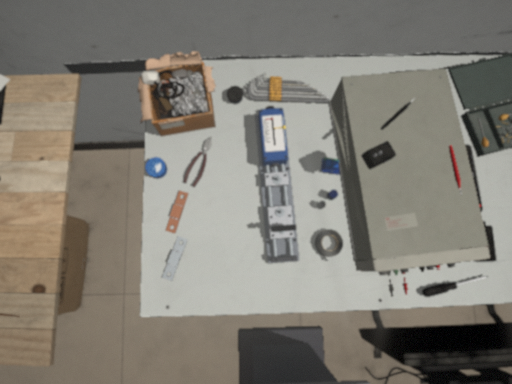

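View pics/side0.png

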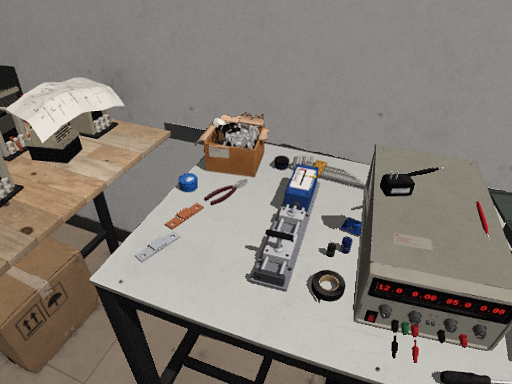

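Run:
```python
from h import *
a=cv2.imread('pics/top0.png');b=cv2.imread('pics/side0.png');d=np.load('pics/top0.npy')
A=cv2.resize(a[100:265,245:310],None,fx=3.6,fy=3.6,interpolation=cv2.INTER_CUBIC)
B=cv2.resize(b[160:290,245:330],None,fx=4.5,fy=4.5,interpolation=cv2.INTER_CUBIC)
C=cv2.resize(a[185:240,160:195],None,fx=4.5,fy=4.5,interpolation=cv2.INTER_CUBIC)
H=max(A.shape[0],B.shape[0]);p=lambda i:cv2.copyMakeBorder(i,0,H-i.shape[0],0,0,0)
cv2.imwrite('pics/crop.png',np.hstack([p(A),p(B),p(C)]));print(A.shape,B.shape,C.shape)
for n,im,roi in(('top',a,(160,190,185,235)),('side',b,(200,162,207,230))):
    if n=='side': roi=(160,195,207,235)
    h=cv2.cvtColor(im,cv2.COLOR_BGR2HSV);m=cv2.inRange(h,(0,90,60),(20,255,255))
    M=np.zeros_like(m);M[roi[1]:roi[3],roi[0]:roi[2]]=m[roi[1]:roi[3],roi[0]:roi[2]]
    v,u=np.nonzero(M)
    P=np.array([onz(n,x,y,.006)[:2] for x,y in zip(u,v)],np.float32)
    (c,s,ang)=cv2.minAreaRect(P);print(n,len(u),u.mean(),v.mean(),P.mean(0),c,s,ang, cv2.boxPoints((c,s,ang)).round(3).tolist())
```

```text
(594, 234, 3) (585, 382, 3) (248, 158, 3)
top 276 175.94565217391303 211.47826086956522 [0.5810925 0.3107719] (0.5817697644233704, 0.310419499874115) (0.024245157837867737, 0.10488375276327133) 71.86741638183594 [[0.527999997138977, 0.3149999976158142], [0.628000020980835, 0.28299999237060547], [0.6349999904632568, 0.3059999942779541], [0.5360000133514404, 0.33799999952316284]]
side 324 183.80246913580248 215.22222222222223 [0.57845885 0.3081973 ] (0.5957638025283813, 0.30543097853660583) (0.03686356171965599, 0.1456063836812973) 73.40995788574219 [[0.5210000276565552, 0.3089999854564667], [0.6600000262260437, 0.2669999897480011], [0.6710000038146973, 0.3019999861717224], [0.531000018119812, 0.3440000116825104]]
```

View pics/crop.png

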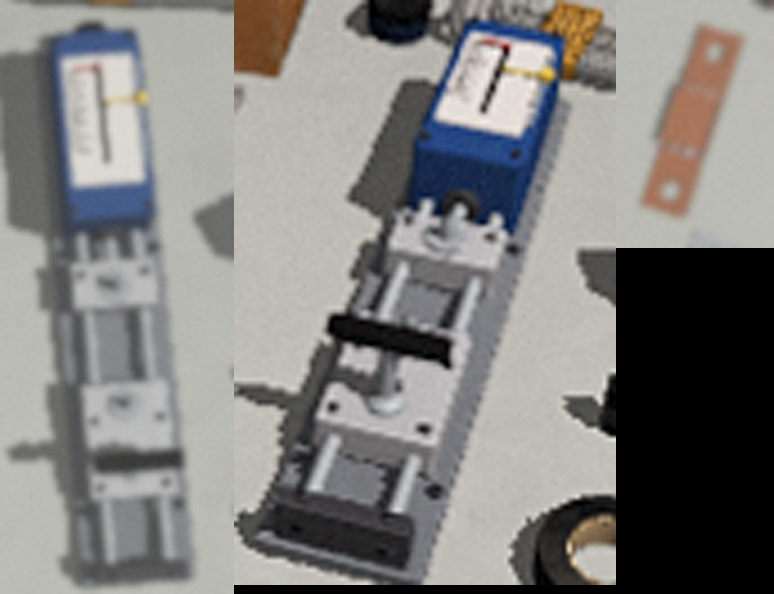

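Run:
```python
from h import *
a=cv2.imread('pics/top0.png');d=np.load('pics/top0.npy');h=cv2.cvtColor(a,cv2.COLOR_BGR2HSV)
def rect(m,z,name,roi=(255,305,100,265)):
    M=np.zeros_like(m);M[roi[2]:roi[3],roi[0]:roi[1]]=m[roi[2]:roi[3],roi[0]:roi[1]]
    n,l,s,_=cv2.connectedComponentsWithStats(M);k=1+s[1:,4].argmax();v,u=np.nonzero(l==k)
    P=np.array([onz('top',x,y,z)[:2] for x,y in zip(u,v)],np.float32);c,s,an=cv2.minAreaRect(P)
    print(name,len(u),'px',u.mean().round(1),v.mean().round(1),'mean',P.mean(0).round(4),'rect',np.round(c,4),np.round(s,4),round(an,1)); return P
# height map
v,u=np.mgrid[100:265,255:310]
Z=np.zeros(d.shape)
for x,y in zip(u.ravel(),v.ravel()):
    e,r=ray('top',x,y);Z[y,x]=(e+r*d[y,x])[2]
for y in range(100,264,5): print(y,(Z[y,258:302:3]*1000).round().astype(int))
rect(cv2.inRange(Z,.06,.075),.066,'housing',(255,300,100,170))
rect(cv2.inRange(h,(100,120,60),(130,255,255)),.066,'blue',(255,292,100,168))
rect(cv2.inRange(h,(0,0,0),(180,255,45)),.087,'handle',(262,302,215,240))
rect(cv2.inRange(Z,.033,.05),.04,'front car',(255,302,195,245))
rect(cv2.inRange(Z,.033,.05),.04,'rear car',(255,302,165,192))
rect(cv2.inRange(Z,.006,.1),.012,'all')
rect(cv2.inRange(h,(20,110,90),(35,255,255)),.069,'marker',(262,292,110,150))
r=cv2.bitwise_or(cv2.inRange(h,(0,100,60),(8,255,255)),cv2.inRange(h,(170,100,60),(180,255,255)))
rect(r,.069,'pointer',(262,290,110,150))
```

```text
Traceback (most recent call last):
  File "h.py", line 9, in ray
    c=cal(n);K=c['camera_matrix'];d=np.array([(u-K[0,2])/K[0,0],(v-K[1,2])/K[1,1]]);s=d.copy()
  File "h.py", line 5, in cal
    c=cal0(n); c['rotation']=R.from_quat(c['rotation']).as_matrix(); return c
  File "h.py", line 7, in cal0
    c=imaging.get_calibration(n); return {k:(np.array(v) if k!='k1' else v) for k,v in c.items()}
ValueError: time passes only in moves, steps and waits
```

```bash
sed -i "s/^def cal(n):/import functools\n@functools.cache\ndef cal(n):/" h.py
cat > m.py <<'E'
from h import *
a=cv2.imread('pics/top0.png');d=np.load('pics/top0.npy');h=cv2.cvtColor(a,cv2.COLOR_BGR2HSV)
def rect(m,z,name,roi=(255,305,100,265),cam='top'):
    M=np.zeros_like(m);M[roi[2]:roi[3],roi[0]:roi[1]]=m[roi[2]:roi[3],roi[0]:roi[1]]
    n,l,s,_=cv2.connectedComponentsWithStats(M)
    if n<2: print(name,'none');return
    k=1+s[1:,4].argmax();v,u=np.nonzero(l==k)
    P=np.array([onz(cam,x,y,z)[:2] for x,y in zip(u,v)],np.float32);c,s,an=cv2.minAreaRect(P)
    print(name,len(u),'px',u.mean().round(1),v.mean().round(1),'mean',P.mean(0).round(4),'rect',np.round(c,4),np.round(s,4),round(an,1)); return P
E
python3 - <<'E'
from m import *
v,u=np.mgrid[100:265,255:310]
Z=np.zeros(d.shape)
for x,y in zip(u.ravel(),v.ravel()):
    e,r=ray('top',x,y);Z[y,x]=(e+r*d[y,x])[2]
for y in range(100,264,6): print(y,(Z[y,258:302:3]*1000).round().astype(int))
rect(cv2.inRange(Z,.06,.075),.066,'housing',(255,300,100,170))
rect(cv2.inRange(h,(100,120,60),(130,255,255)),.066,'blue',(255,292,100,168))
rect(cv2.inRange(h,(0,0,0),(180,255,45)),.087,'handle',(262,302,215,240))
rect(cv2.inRange(Z,.033,.05),.04,'front car',(255,302,195,245))
rect(cv2.inRange(Z,.033,.05),.04,'rear car',(255,302,165,192))
rect(cv2.inRange(Z,.006,.1),.012,'all')
rect(cv2.inRange(h,(20,110,90),(35,255,255)),.069,'marker',(262,292,110,150))
r=cv2.bitwise_or(cv2.inRange(h,(0,100,60),(8,255,255)),cv2.inRange(h,(170,100,60),(180,255,255)))
rect(r,.069,'pointer',(262,290,110,150))
E
```

```text
100 [12  8 12 10 14 12 11 14  8 11 12 12 13 16 12]
106 [-3  1  0 -1 49 47 -2  3 -3  0 -2  2  0 -1  3]
112 [ 1 65 66 64 68 68 66 66 67 -1  2 -1  0 -2  1]
118 [13 64 68 66 68 65 68 68 64  0 -3 -2 -3 -1  2]
124 [11 64 65 69 65 66 67 68 67  9  1 -1  1  0  0]
130 [11 64 67 66 70 66 68 68 69 65  0  1 -2  1  1]
136 [16 62 68 69 66 67 68 68 66 68  1  2 -2  0 -1]
142 [11 43 67 70 64 67 68 69 70 70  2 -3 -3  2  0]
148 [10 24 65 70 68 69 68 66 67 68 -2  1  2  2  1]
154 [ 0 13 67 66 65 66 68 64 67 66 62  0  0  2  0]
160 [ 0 13 65 67 62 63 59 58 58 55  9  0  0  0  0]
166 [-1 13 11 26 12 30 36 10 26  9 13  3 -1  1  2]
172 [-1 11 10 26 37 38 40 38 37 35 12  1 -3 -2  3]
178 [-2 10 14 35 37 41 53 39 37 38 37  0 -1  2 -3]
184 [-6 11 10 34 38 37 40 37 35 33 30 13  2  0  1]
190 [-1  0 11 14 28 12 13 13 12 27 12 13  0 -2 -1]
196 [-3  0 12 11 31 12 14 12 13 27 10 10  1  3 -3]
202 [ 0  0 14 12 28 13 11 11  9 31 15 11  0  2 -2]
208 [ 0  1 12 13 38 39 37 40 40 35 37 37 11 -2  0]
214 [926   1   9  10  38  41  38  43  40  39  37  38  12   0  -1]
220 [ 1  2 12 12 36 39 37 37 38 36 37 38 13 -1 -2]
226 [-2  1 -1 
[... 227 characters left out ...]
 -1  0 11 12 11 27 13 13 13 13 28 13 13  1]
256 [-1  2 -1  7 12 15 29 12 35 36 35 38 39 41  2]
262 [ 1  0 -2  0 10 13 10 12  1 -2 -1  0  3  1  2]
housing 1295 px 273.3 134.3 mean [0.7622 0.0538] rect [0.7636 0.0539] [0.1386 0.0639] 2.7
blue 122 px 275.2 155.7 mean [0.7053 0.0518] rect [0.7045 0.0528] [0.0176 0.053 ] 2.5
handle none
front car 634 px 280.4 220.2 mean [0.5463 0.0445] rect [0.5436 0.0438] [0.0799 0.0599] 2.5
rear car 310 px 276.5 177.8 mean [0.6544 0.049 ] rect [0.6585 0.0491] [0.0433 0.0598] 2.7
all 4700 px 276.4 186.3 mean [0.6415 0.0478] rect [0.6549 0.0484] [0.4203 0.0806] 2.6
marker 3 px 283.7 126.7 mean [0.7805 0.0268] rect [0.7803 0.0265] [0.0018 0.0038] 44.3
pointer none
```

Call:
apply_moves(
  targets=[
    [[0.6,-0.23,-0.2,2.6,0.2],[0.7,-0.27,-0.2,2.6,0.2],[0.7,-0.27,-0.2,0,0.2],[0.7,-0.27,-0.2,0,0.2],[0.7,-0.27,-0.2,0,0.2],[0.7,-0.27,-0.2,0,0.2],[0.7,-0.27,-0.2,0,0.2],[0.7,-0.27,-0.2,0,0.2]],
  ],
)

```text
clock: 0.77
eef_pos: [0.4165, 0.3744, 0.1834]
tool_rot: [0.155, 0.988, -0.0, -0.0]
ft_force: [-0.4, -0.1, 0.7]
grip_width: 0.0513
grasp_force: 0.0
```

Call:
apply_moves(
  targets=[
    [[0.7,-0.27,-0.3,0,0.2],[0.7,-0.27,-0.3,0,0.2],[0.7,-0.27,-0.3,0,0.2],[0.7,-0.27,-0.3,0,0.2],[0.7,-0.27,-0.3,0,0.2],[0.6,-0.23,-0.3,0,0.2],[0.4,-0.1,-0.2,0,0.2],[0,0,0,0,0.2]],
  ],
)

```text
clock: 1.43
eef_pos: [0.5972, 0.3055, 0.1006]
tool_rot: [0.157, 0.988, -0.001, -0.001]
ft_force: [-0.7, -0.6, -0.2]
grip_width: 0.0513
grasp_force: 0.0
```

Run:
```python
from m import *
o=get_obs();print(o['clock'],o['eef_pos'],o['grip_width'],R.from_quat(o['tool_rot']).as_matrix()[:2,1].round(4),o['joint_pos'].__class__)
v,u=np.mgrid[100:265,255:310]
Z=np.zeros(d.shape)
for x,y in zip(u.ravel(),v.ravel()):
    e,r=ray('top',x,y);Z[y,x]=(e+r*d[y,x])[2]
rect(cv2.inRange(Z,.075,.1),.087,'handle',(262,302,215,240))
rect(cv2.inRange(Z,.0455,.06),.055,'fpin',(270,292,203,218))
rect(cv2.inRange(Z,.0455,.06),.055,'rpin',(268,286,172,186))
for x in(-42,42):
    t=np.deg2rad(2.6);p=np.array([.609+x/1e3*np.cos(t),.0467+x/1e3*np.sin(t)]);print(x,p,proj('top',[*p,.04]),proj('top',[*p,.056]))
im,_=shot('top','t1.png');im2,_=shot('side','s1.png')
A=cv2.resize(im[150:270,130:310],(720,480),interpolation=cv2.INTER_CUBIC);cv2.imwrite('pics/t1c.png',A)
```

```text
1.4333 [0.59724749 0.30549569 0.10057006] 0.05133674177386978 [0.3098 0.9508] <class 'numpy.ndarray'>
handle 152 px 283.5 227.3 mean [0.5237 0.0424] rect [0.5236 0.0424] [0.0138 0.0595] 2.6
fpin 8 px 279.9 211.1 mean [0.5667 0.046 ] rect [0.567  0.0457] [0.0049 0.005 ] 87.2
rpin 8 px 277.0 178.1 mean [0.65   0.0491] rect [0.6503 0.049 ] [0.005  0.0052] 87.3
-42 [0.56704324 0.04479475] [279.83454007 211.85111954] [280.40188842 210.92730652]
42 [0.65095676 0.04860525] [276.69661462 179.13381658] [277.19706976 177.65626286]
```

View pics/t1c.png

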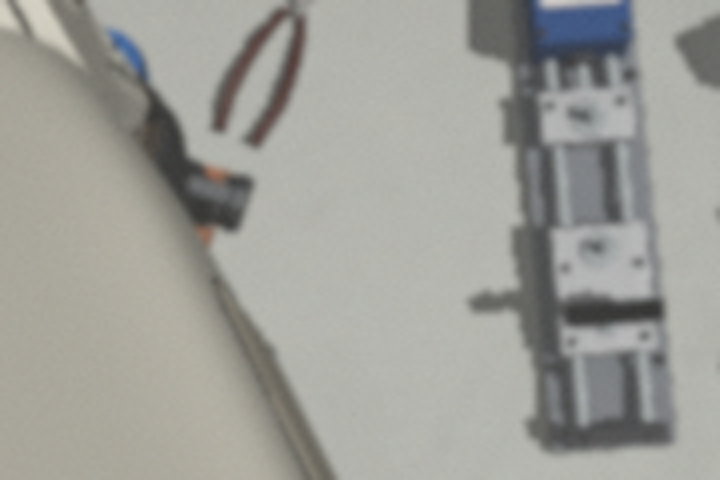

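Call:
apply_moves(
  targets=[
    [[-0.4,0.11,-0.3,0.2,0.2],[0,0,-0.5,0,0.2],[0,0,-0.5,0,0.2],[0,0,-0.3,0,0.2],[0,0,-0.2,0,0.2],[0,0,-0.16,0,0.2],[0,0,0,0,0.2],[0,0,0,0,0.2]],
  ],
)

```text
clock: 2.2
eef_pos: [0.5797, 0.3129, 0.0264]
tool_rot: [0.153, 0.988, 0.0, 0.0]
ft_force: [-0.0, 0.3, 0.9]
grip_width: 0.051
grasp_force: 0.0
```

Call:
apply_moves(
  targets=[
    [[0,0,0,0,0],[0,0,0,0,-0.3],[0,0,0,0,-0.6],[0,0,0,0,-1],[0,0,0,0,-1],[0,0,0,0,-1],[0,0,0,0,-1]],
  ],
)

```text
clock: 2.78
eef_pos: [0.5804, 0.3128, 0.0274]
tool_rot: [0.153, 0.988, 0.001, 0.001]
ft_force: [-0.8, -1.0, 6.2]
grip_width: 0.0223
grasp_force: 58.9
```

Run:
```python
from h import *
im2,_=shot('side','s2.png')
cv2.imwrite('pics/s2c.png',cv2.resize(im2[150:270,120:280],(800,600),interpolation=cv2.INTER_CUBIC))
o=get_obs();print(o['eef_pos'],o['grip_width'],o['ft_force'],o['ft_torque'])
```

```text
[0.5803489  0.31281689 0.02733736] 0.022594934413380917 [-1.26562174 -0.76736833  5.81621327] [-0.19851739  0.21108902 -0.02426512]
```

View pics/s2c.png

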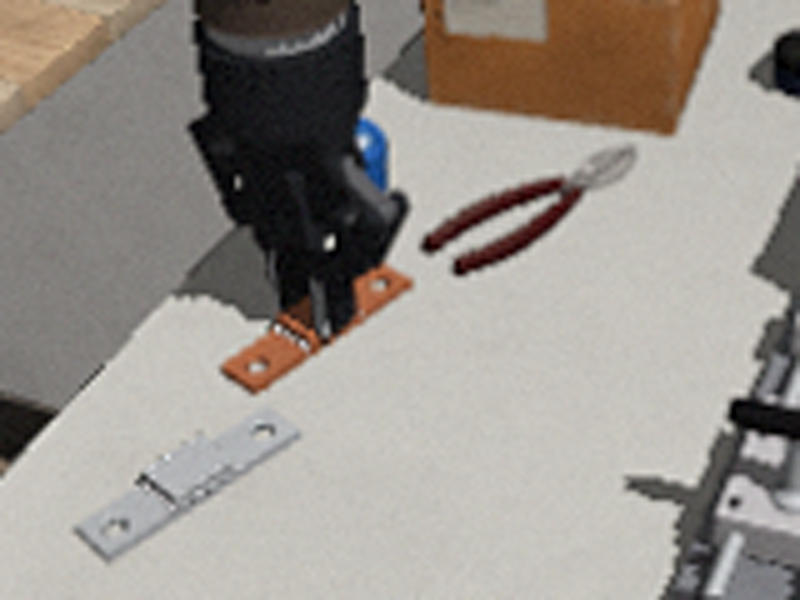

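Run:
```python
from h import *
im=cv2.imread('pics/s2.png');h=cv2.cvtColor(im,cv2.COLOR_BGR2HSV)
m=cv2.inRange(h,(0,90,60),(20,255,255));cp=h[:,:,1]
for u,v in((120+258/5,150+365/5),(120+380/5,150+284/5)):
    # refine: centroid of low saturation pixels near
    y,x=np.mgrid[int(v)-3:int(v)+4,int(u)-4:int(u)+5];w=np.clip(150-cp[y,x].astype(float),0,None)
    print(u,v,(x*w).sum()/w.sum(),(y*w).sum()/w.sum(),onz('side',(x*w).sum()/w.sum(),(y*w).sum()/w.sum(),.004),onz('side',u,v,.004))
```

```text
171.6 223.0 170.87797147385103 223.25039619651346 [0.54068315 0.32434053 0.004     ] [0.54217322 0.32315588 0.004     ]
196.0 206.8 196.6059236947791 205.2535140562249 [0.62810846 0.29835924 0.004     ] [0.62175677 0.2967995  0.004     ]
```

Call:
apply_moves(
  targets=[
    [[0,0,0.3,0,-1],[0,0,0.6,0,-1],[0,0,0.8,0,-1],[0,0,0.8,0,-1],[0,-0.4,0.5,4,-1],[0,-0.6,0,6,-1],[0,-0.8,0,6,-1],[0,-0.8,0,4.4,-1]],
  ],
)

```text
clock: 3.5
eef_pos: [0.5794, 0.2083, 0.1469]
tool_rot: [-0.028, 1.0, 0.0, 0.001]
ft_force: [1.4, -0.0, -1.2]
grip_width: 0.0224
grasp_force: 59.0
```

Call:
apply_moves(
  targets=[
    [[0.1,-0.7,0,0,-1],[0.1,-0.7,0,0,-1],[0.1,-0.7,0,0,-1],[0.1,-0.7,-0.1,0,-1],[0.1,-0.6,-0.3,0,-1],[0.1,-0.4,-0.4,0,-1],[0.06,-0.23,-0.37,0,-1],[0,0,0,0,-1]],
  ],
)

```text
clock: 4.17
eef_pos: [0.6039, 0.0448, 0.096]
tool_rot: [-0.022, 1.0, -0.0, -0.003]
ft_force: [-1.0, 1.0, -1.1]
grip_width: 0.0226
grasp_force: 59.0
```

Run:
```python
from h import *
im2,_=shot('side','s3.png')
cv2.imwrite('pics/s3c.png',cv2.resize(im2[170:270,235:335],(800,600)[::1] and (600,600),interpolation=cv2.INTER_CUBIC))
o=get_obs();print(o['clock'],o['eef_pos'],R.from_quat(o['tool_rot']).as_matrix().round(4).tolist(),o['ft_force'])
```

```text
4.2167 [0.60432923 0.04628304 0.09747634] [[-0.9989, -0.0464, -0.0047], [-0.0464, 0.9989, -0.0], [0.0047, 0.0002, -1.0]] [-0.50385721  0.233484   -0.86303839]
```

View pics/s3c.png

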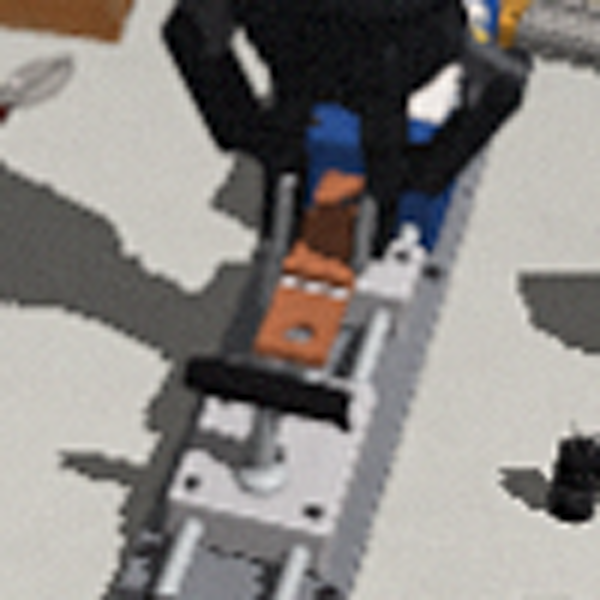

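Run:
```python
from m import *
im=cv2.imread('pics/s3.png');h=cv2.cvtColor(im,cv2.COLOR_BGR2HSV)
m=cv2.inRange(h,(2,90,60),(20,255,255))
P=rect(m,.0752,'front',(270,305,212,233),'side')
for n,(u,v) in dict(hole=(298,330),cl=(257,348),cr=(325,366)).items():
    print(n,onz('side',235+u/6,170+v/6,.0752).round(4))
# hole: filled minus mask
M=np.zeros_like(m);M[212:233,270:305]=m[212:233,270:305]
c=max(cv2.findContours(M,cv2.RETR_EXTERNAL,cv2.CHAIN_APPROX_NONE)[0],key=cv2.contourArea)
f=np.zeros_like(m);cv2.drawContours(f,[c],-1,255,-1);hl=f&~m
k,l,s,ce=cv2.connectedComponentsWithStats(hl)
for i in range(1,k): print(s[i],ce[i],onz('side',*ce[i],.0752).round(4))
for r in m[212:234,276:300]: print(''.join('#' if x else '.' for x in r))
```

```text
front 141 px 284.4 223.9 mean [0.5653 0.0429] rect [0.5653 0.0428] [0.039  0.0273] 2.0
hole [0.562  0.0414 0.0752]
cl [0.5472 0.0524 0.0752]
cr [0.5471 0.0268 0.0752]
[283 225   4   2   8] [284.5 225.5] [0.5603 0.0413 0.0752]
.......##########.......
......##########........
......###########.......
......############......
.........#########......
..............####......
.....#####..............
....##########..........
....#############.......
....#############.......
...#############........
...#############........
..##############........
..#####....####.........
.######....####.........
.#############..........
.#############..........
....##########..........
........#####...........
........................
........................
........................
```

Run:
```python
from m import *
im=cv2.imread('pics/side0.png');im3=cv2.imread('pics/s3.png')
# handle end points top edge, black mask
for q in(im,im3):
    m=cv2.inRange(q,(0,0,0),(40,40,40)); rect(m,.083,'handle',(262,300,226,246),'side')
print(proj('side',[.5237,.0424,.08]))
for x,y in((.567,.0455),(.6507,.0490)): print(proj('side',[x,y,.04]),proj('side',[x,y,.056]))
cv2.imwrite('pics/pins.png',cv2.resize(im[195:250,265:310],None,fx=12,fy=10.9,interpolation=cv2.INTER_CUBIC))
```

```text
handle 151 px 279.1 234.7 mean [0.52   0.0415] rect [0.5199 0.041 ] [0.0174 0.0592] 1.4
handle 158 px 278.9 234.6 mean [0.5203 0.042 ] rect [0.5207 0.0415] [0.0189 0.0602] 1.4
[279.12753107 234.52512822]
[282.46997758 234.76290164] [282.95365811 229.54599942]
[291.14604466 212.30137269] [291.68673383 207.20640661]
```

View pics/pins.png

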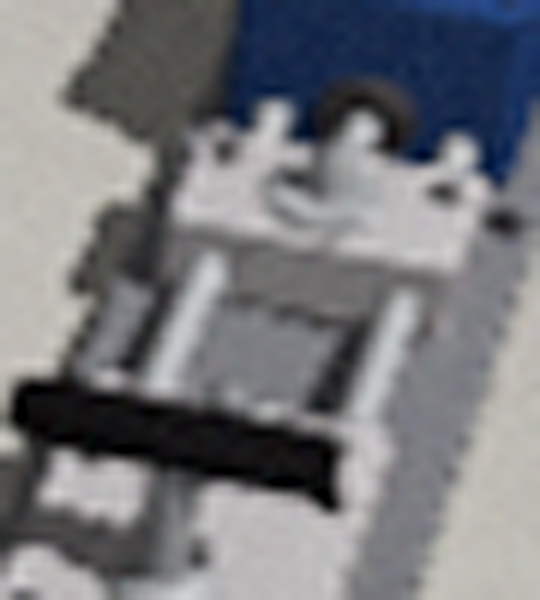

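Run:
```python
from m import *
d=np.load('pics/side0.npy');t=np.deg2rad(2.6)
def pt(x,y,z):return [.6087+x*np.cos(t)-y*np.sin(t),.0473+x*np.sin(t)+y*np.cos(t),z]
im=cv2.imread('pics/side0.png')
for y in range(203,218):
    row=[]
    for x in range(285,301):
        e,r=ray('side',x,y);p=e+r*d[y,x];row.append('%3d'%(p[2]*1000))
    print(y,' '.join(row))
Z=[]
for y in range(200,240):
    for x in range(275,302):
        e,r=ray('side',x,y);p=e+r*d[y,x];q=p-np.array(pt(0,0,0));a=q[0]*np.cos(t)+q[1]*np.sin(t);b=-q[0]*np.sin(t)+q[1]*np.cos(t)
        if p[2]>.0455 and p[2]<.062 and (25<a*1000<70): Z.append((x,y,a*1000,b*1000,p[2]*1000))
print(np.array(Z).round(1).tolist())
for y in(-.04,.04):
  for x in(.028,.07): print('base edge',x,y,proj('side',pt(x,y,.012)).round(1),'car',proj('side',pt(x,y*.75,.04)).round(1))
```

```text
203  28  30  32  31  32  33  32  38  38  38  40  42  42  41  38  39
204  27  26  30  29  28  27  30  35  37  39  38  37  39  39  37  36
205  23  26  29  30  28  25  27  32  34  36  34  36  34  36  39  32
206  20  28  31  29  21  22  24  31  28  35  36  34  31  34  33  29
207  40  40  39  38  38  23  19  56  58  37  35  34  28  29  30  26
208  39  39  38  40  40  39  53  54  56  35  34  33  27  27  23  23
209  40  39  38  38  39  41  50  52  54  50  40  39  38  40  19  21
210  38  38  40  41  41  43  47  49  50  42  42  38  39  39  39  39
211  39  38  39  41  40  42  46  49  48  42  42  41  39  40  38  41
212  39  40  40  41  42  41  44  44  43  42  41  42  38  38  40  41
213  39  38  40  41  43  40  41  42  42  42  42  43  38  38  38  37
214  40  38  39  39  41  42  43  41  42  40  42  42  38  39  39  39
215  37  39  40  37  40  39  42  40  41  40  40  37  39  39  38  39
216  37  37  36  38  38  37  39  39  40  39  40  37  37  39  38  38
217  32  32  34  36  35  36  36  37  38  39  38  38  38  38  39  39
[[292.0, 207.0, 41.9, -0.9, 56.9], [293.0, 207.0, 41.3, -3.5, 58.1], [291.0, 208.0, 41.8, 1.2, 53.3], [292.0, 208.0, 40.8, -1.4, 54.8], [293.0, 208.0, 40.1, -3.9, 56.1], [291.0, 209.0, 41.0, 0.8, 51.0], [292.0, 209.0, 39.9, -1.8, 52.5], [293.0, 209.0, 38.5, -4.4, 54.3], [294.0, 209.0, 43.4, -6.1, 50.9], [291.0, 210.0, 41.0, 0.6, 47.9], [292.0, 210.0, 40.1, -2.0, 49.3], [293.0, 210.0, 38.9, -4.6, 50.9], [291.0, 211.0, 39.0, -0.0, 46.4], [292.0, 211.0, 36.3, -2.9, 49.4], [293.0, 211.0, 38.5, -5.0, 48.2]]
base edge 0.028 -0.04 [304.8 228.1] car [301.9 218.5]
base edge 0.07 -0.04 [308.1 217.4] car [305.4 208. ]
base edge 0.028 0.04 [273.1 221. ] car [277.7 213.2]
base edge 0.07 0.04 [277.5 210.8] car [282. 203.]
```

Call:
apply_moves(
  targets=[
    [[0.08,0.05,0,0,-1],[0,0,0,0,-1],[0,0,0,0,-1]],
  ],
)

```text
clock: 4.47
eef_pos: [0.6101, 0.0507, 0.1005]
tool_rot: [-0.025, 1.0, 0.0, 0.001]
ft_force: [0.2, 0.1, -0.8]
grip_width: 0.0226
grasp_force: 59.0
```

```bash
cat > c.py <<'E'
from m import *
def look(f):
    im,d=shot('side',f+'.png');np.save('pics/'+f+'.npy',d);o=get_obs();print(o['clock'],o['eef_pos'].round(4),o['ft_force'].round(1),o['grip_width'])
    h=cv2.cvtColor(im,cv2.COLOR_BGR2HSV);m=cv2.inRange(h,(2,90,60),(20,255,255))
    M=np.zeros_like(m);M[210:240,268:308]=m[210:240,268:308]
    k,l,s,ce=cv2.connectedComponentsWithStats(M);i=1+s[1:,4].argmax();v,u=np.nonzero(l==i)
    P=[]
    for x,y in zip(u,v):
        e,r=ray('side',x,y);P.append(e+r*d[y,x])
    P=np.array(P);z=np.median(P[:,2]);print('n',len(P),'z med',z.round(4),'spread',P[:,2].std().round(4))
    sel=abs(P[:,2]-z)<.006;A=np.c_[P[sel,:2],np.ones(sel.sum())];co=np.linalg.lstsq(A,P[sel,2],rcond=None)[0];print('slopes',co.round(3))
    for zz in (z,o['eef_pos'][2]-.0223):
        Q=np.array([onz('side',x,y,zz)[:2] for x,y in zip(u,v)],np.float32);c,sz,an=cv2.minAreaRect(Q)
        b=cv2.boxPoints((c,sz,an));b=b[b[:,0].argsort()];print('z',zz.round(4),'front edge',b[:2].mean(0).round(4),'box',np.round(c,4),np.round(sz,4),round(an,1))
    f_=np.zeros_like(m);C=cv2.findContours(np.uint8(l==i)*255,cv2.RETR_EXTERNAL,cv2.CHAIN_APPROX_NONE)[0];cv2.drawContours(f_,C,-1,255,-1)
    k,_,s,ce=cv2.connectedComponentsWithStats(f_&~np.uint8((l==i)*255))
    for j in range(1,k): print('hole',s[j][4],ce[j].round(1),onz('side',*ce[j],z).round(4))
E
python3 -c "
from c import *
look('s4')"
```

```text
4.5167 [0.6099 0.0506 0.1003] [-0.4  0.5 -0.7] 0.022487023573469333
n 138 z med 0.0796 spread 0.0476
slopes [ 0.037 -0.004  0.059]
z 0.0796 front edge [0.551  0.0473] box [0.5709 0.0487] [0.04   0.0273] 4.1
z 0.078 front edge [0.5526 0.0477] box [0.5727 0.0491] [0.0402 0.0274] 4.1
hole 8 [282.5 221.5] [0.5664 0.048  0.0796]
```

Run:
```python
from m import *
for f in('side0','s2'):
    im=cv2.imread('pics/%s.png'%f);h=cv2.cvtColor(im,cv2.COLOR_BGR2HSV);m=cv2.inRange(h,(2,90,60),(20,255,255))
    M=np.zeros_like(m);M[195:232,160:207]=m[195:232,160:207]
    v,u=np.nonzero(M);Q=np.array([onz('side',x,y,.005)[:2] for x,y in zip(u,v)]);ax=np.array([.952,-.306]);n=np.array([.306,.952])
    a=(Q-[.5804,.3128])@ax;b=(Q-[.5804,.3128])@n
    print(f,len(u),'along',np.percentile(a,[0,1,3,50,97,99,100]).round(4),'across near',np.percentile(b[a<-.03],[2,50,98]).round(4),'far',np.percentile(b[a>.03],[2,50,98]).round(4))
im=cv2.imread('pics/s4.png');h=cv2.cvtColor(im,cv2.COLOR_BGR2HSV);m=cv2.inRange(h,(2,90,60),(20,255,255))
M=np.zeros_like(m);M[195:240,268:310]=m[195:240,268:310];v,u=np.nonzero(M);Q=np.array([onz('side',x,y,.078)[:2] for x,y in zip(u,v)]);t=np.deg2rad(2.9)
D=Q-[.6099,.0506];a=D@[np.cos(t),np.sin(t)];b=D@[-np.sin(t),np.cos(t)];print('s4',np.percentile(a,[0,1,3,50,97,99,100]).round(4),np.percentile(b[a<-.025],[2,50,98]).round(4))
cv2.imwrite('pics/s4c.png',cv2.resize(im[185:245,255:315],(600,600),interpolation=cv2.INTER_CUBIC))
```

```text
side0 322 along [-0.055  -0.0534 -0.0517  0.0011  0.0527  0.055   0.0564] across near [-0.02   -0.0065  0.0085] far [-0.0188 -0.0051  0.008 ]
s2 237 along [-0.055  -0.0539 -0.0524 -0.0107  0.0534  0.0554  0.0887] across near [-0.0158 -0.0026  0.0123] far [-0.0142 -0.0021  0.0119]
s4 [-0.0575 -0.0558 -0.0542 -0.0089  0.053   0.0566  0.0588] [-0.0126  0.0005  0.0132]
```

View pics/s4c.png

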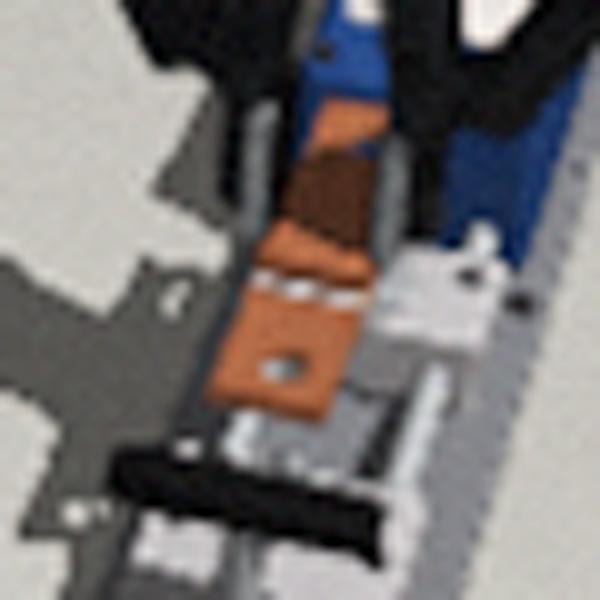

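Call:
apply_moves(
  targets=[
    [[-0.05,-0.11,0,0,-1],[0,0,-0.15,0,-1],[0,0,-0.15,0,-1],[0,0,-0.1,0,-1],[0,0,0,0,-1],[0,0,0,0,-1],[0,0,0,0,-1],[0,0,0,0,-1]],
  ],
)

```text
clock: 5.18
eef_pos: [0.6073, 0.045, 0.0832]
tool_rot: [-0.024, 1.0, 0.0, 0.0]
ft_force: [0.1, 1.0, -1.0]
grip_width: 0.0223
grasp_force: 59.0
```

```bash
python3 -c "
from c import *
look('s5')
im=cv2.imread('pics/s5.png');cv2.imwrite('pics/s5c.png',cv2.resize(im[190:250,260:320],(600,600),interpolation=cv2.INTER_CUBIC))"
```

```text
5.2333 [0.6074 0.045  0.0833] [ 0.7  0.2 -1.2] 0.022316233627628693
n 131 z med 0.0628 spread 0.0096
slopes [-0.022  0.011  0.075]
z 0.0628 front edge [0.5512 0.0415] box [0.5695 0.0423] [0.0367 0.0279] 2.8
z 0.061 front edge [0.5531 0.0419] box [0.5715 0.0428] [0.0368 0.028 ] 2.8
hole 8 [284.5 228.5] [0.5643 0.0416 0.0628]
```

View pics/s5c.png

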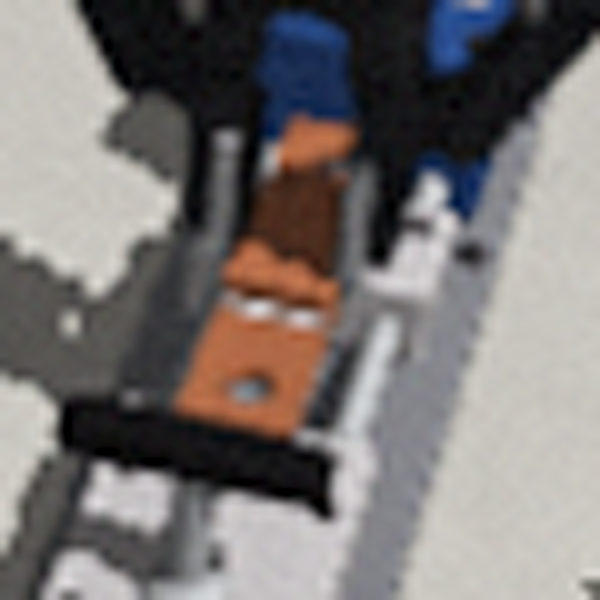

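Call:
apply_moves(
  targets=[
    [[0.03,0.04,0,0,-1],[0,0,-0.04,0,-1],[0,0,-0.04,0,-1],[0,0,-0.04,0,-1],[0,0,-0.05,0,-1],[0,0,0,0,-1],[0,0,0,0,-1]],
  ],
)

```text
clock: 5.82
eef_pos: [0.6081, 0.0466, 0.076]
tool_rot: [-0.024, 1.0, -0.0, -0.0]
ft_force: [0.5, 1.5, -1.1]
grip_width: 0.0222
grasp_force: 59.0
```

```bash
python3 -c "
from c import *
look('s6');o=get_obs();print(o['ft_torque'].round(2))"
```

```text
5.8667 [0.6082 0.0466 0.0762] [-0.2 -0.2 -1. ] 0.022149560393151392
n 224 z med 0.0586 spread 0.0094
slopes [ 0.116  0.005 -0.01 ]
z 0.0586 front edge [0.5546 0.0426] box [0.5964 0.0455] [0.0837 0.0278] 4.0
z 0.0539 front edge [0.5596 0.0438] box [0.6017 0.0467] [0.0844 0.028 ] 4.0
[-0.   -0.01 -0.05]
```

Call:
apply_moves(
  targets=[
    [[0,0,-0.04,0,-1],[0,0,-0.04,0,-1],[0,0,-0.04,0,-1],[0,0,0,0,-1],[0,0,0,0,-1]],
  ],
)

```text
clock: 6.28
eef_pos: [0.6083, 0.0466, 0.0713]
tool_rot: [-0.024, 1.0, 0.0, -0.0]
ft_force: [-0.7, 0.7, -0.7]
grip_width: 0.0223
grasp_force: 59.0
```

Call:
apply_moves(
  targets=[
    [[0,0,-0.04,0,-1],[0,0,-0.04,0,-1],[0,0,0,0,-1],[0,0,0,0,-1]],
  ],
)

```text
clock: 6.62
eef_pos: [0.6083, 0.0466, 0.0681]
tool_rot: [-0.024, 1.0, 0.0, -0.0]
ft_force: [0.6, -0.6, -1.2]
grip_width: 0.0223
grasp_force: 59.0
```

Call:
apply_moves(
  targets=[
    [[0,0,-0.04,0,-1],[0,0,-0.03,0,-1],[0,0,-0.03,0,-1],[0,0,0,0,-1],[0,0,0,0,-1]],
  ],
)

```text
clock: 7.03
eef_pos: [0.6085, 0.0466, 0.0672]
tool_rot: [-0.024, 1.0, 0.0, 0.001]
ft_force: [-5.6, -0.7, 13.5]
grip_width: 0.0221
grasp_force: 61.3
```

```bash
python3 -c "
from c import *
look('s7');o=get_obs();print(o['ft_torque'].round(2))
im=cv2.imread('pics/s7.png');cv2.imwrite('pics/s7c.png',cv2.resize(im[190:250,260:320],(600,600),interpolation=cv2.INTER_CUBIC))"
```

```text
7.0833 [0.6085 0.0465 0.0672] [-5.8 -1.  12.4] 0.022154718443913795
n 200 z med 0.0519 spread 0.0399
slopes [ 0.066 -0.014  0.012]
z 0.0519 front edge [0.5619 0.0419] box [0.6026 0.0455] [0.0817 0.0284] 5.0
z 0.0449 front edge [0.5693 0.0436] box [0.6105 0.0472] [0.0828 0.0288] 5.0
[-0.17  1.29  0.02]
```

Call:
apply_moves(
  targets=[
    [[0,0,0.04,0,-1],[0,0,0,0,-0.4],[0,0,0,0,-0.1],[0,0,0,0,0.1],[0,0,0,0,0.1],[0,0,0,0,0.1],[0,0,0,0,0.1]],
  ],
)

```text
clock: 7.67
eef_pos: [0.6084, 0.0466, 0.0656]
tool_rot: [-0.024, 1.0, 0.0, -0.0]
ft_force: [0.1, -0.4, -0.7]
grip_width: 0.0469
grasp_force: 0.0
```

```bash
python3 -c "
from c import *
look('s8')
im=cv2.imread('pics/s8.png');cv2.imwrite('pics/s8c.png',cv2.resize(im[190:250,260:320],(600,600),interpolation=cv2.INTER_CUBIC))"
```

```text
7.7167 [0.6084 0.0466 0.0657] [ 0.2 -0.5  0.1] 0.04690969884788595
n 248 z med 0.052 spread 0.0088
slopes [0.022 0.025 0.037]
z 0.052 front edge [0.5617 0.0423] box [0.6054 0.0455] [0.0876 0.0286] 4.2
z 0.0434 front edge [0.5707 0.0444] box [0.6151 0.0477] [0.089 0.029] 4.2
```

View pics/s8c.png

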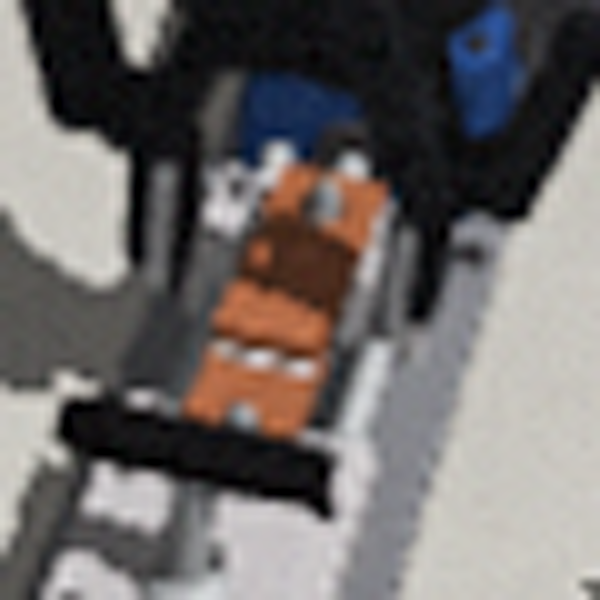

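Call:
apply_moves(
  targets=[
    [[0,0,0.3,0,0.1],[0,0,0.5,0,0.1],[0,0,0.2,0,-1],[0,0,0,0,-1],[0,0,0,0,-1],[0,0,0,0,-1],[0,0,0,0,-1],[0,0,0,0,-1]],
  ],
)

```text
clock: 8.38
eef_pos: [0.6076, 0.0465, 0.1048]
tool_rot: [-0.024, 1.0, -0.0, -0.001]
ft_force: [0.1, 0.1, 0.1]
grip_width: 0.0002
grasp_force: 0.0
```

Call:
apply_moves(
  targets=[
    [[0,0,-0.2,0,-1],[0,0,-0.2,0,-1],[0,0,-0.2,0,-1],[0,0,-0.1,0,-1],[0,0,0,0,-1],[0,0,0,0,-1]],
  ],
)

```text
clock: 8.88
eef_pos: [0.6079, 0.0465, 0.0771]
tool_rot: [-0.024, 1.0, -0.0, -0.001]
ft_force: [-0.2, -0.2, 0.3]
grip_width: 0.0001
grasp_force: 0.0
```

Call:
apply_moves(
  targets=[
    [[0,0,-0.06,0,-1],[0,0,-0.06,0,-1],[0,0,-0.05,0,-1],[0,0,-0.04,0,-1],[0,0,0,0,-1],[0,0,0,0,-1]],
  ],
)

```text
clock: 9.38
eef_pos: [0.6085, 0.0466, 0.0701]
tool_rot: [-0.024, 1.0, 0.0, 0.0]
ft_force: [-1.3, -0.1, 3.3]
grip_width: -0.0004
grasp_force: 1.8
```

Call:
apply_moves(
  targets=[
    [[0,0,-0.03,0,-1],[0,0,-0.03,0,-1],[0,0,0,0,-1],[0,0,0,0,-1]],
  ],
)

```text
clock: 9.72
eef_pos: [0.6086, 0.0466, 0.07]
tool_rot: [-0.024, 1.0, 0.0, 0.001]
ft_force: [-6.2, -0.9, 14.6]
grip_width: -0.0005
grasp_force: 7.6
```

Call:
apply_moves(
  targets=[
    [[0,0,0.1,0,-1],[0,0,0.4,0,-1],[0,0,0.6,0,-1],[0,0,0.6,0,-1],[-0.3,0,0.3,-7,-0.4],[-0.5,0,0,-7,-0.2],[-0.5,0,0,-7,0],[-0.5,0,0,-7,0]],
  ],
)

```text
clock: 10.38
eef_pos: [0.5358, 0.0466, 0.1471]
tool_rot: [0.221, 0.975, 0.0, 0.0]
ft_force: [-0.6, -0.2, 0.2]
grip_width: 0.0427
grasp_force: 0.0
```

Call:
apply_moves(
  targets=[
    [[-0.15,-0.05,0,-7,0],[-0.18,-0.05,0,-7,0],[0,0,0,-7,0],[0,0,0,-7,0],[0,0,0,-7,0],[0,0,0,-7,0],[0,0,0,-7,0],[0,0,0,-7,0]],
  ],
)

```text
clock: 11.05
eef_pos: [0.5231, 0.0426, 0.1468]
tool_rot: [0.653, 0.757, -0.0, -0.0]
ft_force: [-0.5, -0.6, 0.3]
grip_width: 0.0427
grasp_force: 0.0
```

Call:
apply_moves(
  targets=[
    [[0,0,0,-6.2,0],[0,0,0,0,0],[0,0,0,0,0],[0,0,0,0,0]],
  ],
)

```text
clock: 11.38
eef_pos: [0.5231, 0.0426, 0.147]
tool_rot: [0.69, 0.724, -0.0, -0.0]
ft_force: [0.3, 0.4, 0.5]
grip_width: 0.0425
grasp_force: 0.0
```

Run:
```python
from m import *
o=get_obs();print(o['clock'],o['eef_pos'],R.from_quat(o['tool_rot']).as_matrix()[:2,1].round(4))
im,_=shot('side','s9.png');m=cv2.inRange(im,(0,0,0),(40,40,40)); rect(m,.083,'handle',(262,300,226,246),'side')
im,_=shot('top','t9.png');h=cv2.cvtColor(im,cv2.COLOR_BGR2HSV);print('yellow px',cv2.inRange(h,(20,90,90),(38,255,255))[105:150,255:300].sum()//255)
h=cv2.cvtColor(cv2.imread('pics/s9.png'),cv2.COLOR_BGR2HSV);v,u=np.nonzero(cv2.inRange(h,(20,90,90),(38,255,255))[160:190,290:325]);print('side yellow',list(zip(u+290,v+160)))
```

```text
11.3833 [0.52310811 0.04257312 0.14695493] [0.9989 0.0473]
handle 153 px 279.1 234.8 mean [0.5199 0.0415] rect [0.5199 0.041 ] [0.0174 0.0592] 1.4
yellow px 6
side yellow [(np.int64(304), np.int64(175)), (np.int64(305), np.int64(175)), (np.int64(314), np.int64(175)), (np.int64(315), np.int64(175)), (np.int64(309), np.int64(176)), (np.int64(310), np.int64(176)), (np.int64(311), np.int64(176)), (np.int64(312), np.int64(176)), (np.int64(313), np.int64(176)), (np.int64(314), np.int64(176)), (np.int64(315), np.int64(176)), (np.int64(313), np.int64(177)), (np.int64(314), np.int64(177)), (np.int64(315), np.int64(177))]
```

```bash
cat > g.py <<'E'
from m import *
t=np.deg2rad(2.6)
def ga(im,cam,roi,verbose=False):
    b,g,r=[im[:,:,i].astype(float) for i in range(3)]
    out={}
    for n,w in(('red',r-np.maximum(g,b)-25),('yel',np.minimum(r,g)-b-35)):
        w=np.clip(w,0,None);M=np.zeros_like(w);M[roi[2]:roi[3],roi[0]:roi[1]]=w[roi[2]:roi[3],roi[0]:roi[1]]
        if n=='red': M[np.minimum(r,g)-b>35]*=(r-g>60)[np.minimum(r,g)-b>35]
        v,u=np.nonzero(M);w=M[v,u]
        if len(u)==0: print(cam,n,'none');continue
        q=np.array([onz(cam,x,y,.069) for x,y in zip(u,v)])-[.6087,.0473,0];a=q[:,0]*np.cos(t)+q[:,1]*np.sin(t);bb=-q[:,0]*np.sin(t)+q[:,1]*np.cos(t)
        if n=='yel': k=bb>-.021; w=w*k
        out[n]=1e3*(a*w).sum()/w.sum();print(cam,n,len(u),'a',out[n].round(2),'b',(1e3*(bb*w).sum()/w.sum()).round(1),'px',((u*w).sum()/w.sum()).round(2),((v*w).sum()/w.sum()).round(2))
    if len(out)==2: print(cam,'pointer-marker',(out['red']-out['yel']).round(2))
E
python3 - <<'E'
from g import *
for f,c,r in(('top0','top',(260,290,108,150)),('side0','side',(285,322,160,195)),('t9','top',(260,290,108,150)),('s9','side',(285,322,160,195))):
    print(f);ga(cv2.imread('pics/%s.png'%f),c,r)
im=cv2.imread('pics/top0.png').astype(int);print('R-max');print((im[114:134,263:288,2]-np.maximum(im[114:134,263:288,1],im[114:134,263:288,0])));print('Y');print(np.minimum(im[114:134,263:288,2],im[114:134,263:288,1])-im[114:134,263:288,0])
E
```

```text
top0
top red 5 a 195.39 b 1.7 px 271.03 118.47
top yel 10 a nan b nan px nan nan
top pointer-marker nan
side0
side red 15 a 197.06 b -1.3 px 305.48 169.59
side yel 92 a 194.52 b -16.1 px 310.58 171.21
side pointer-marker 2.54
t9
top red 5 a 195.42 b 1.5 px 271.1 118.45
top yel 10 a nan b nan px nan nan
top pointer-marker nan
s9
side red 17 a 201.19 b -10.4 px 309.02 169.44
side yel 93 a 196.58 b -16.4 px 310.81 170.83
side pointer-marker 4.61
R-max
[[-57 -56 -53 -51 -49 -45 -43 -41 -39 -40 -38 -35 -34 -33 -34 -32 -29 -27
  -39 -48 -31  -6  -2  -1   0]
 [-33 -30 -29 -26 -21 -16 -13 -11  -9 -12 -11 -10  -9  -7  -8  -9  -6  -7
  -17 -37 -30  -8  -1  -1   0]
 [-11  -8  -5  -3  -2   2   2   3   5   6   4   2   2   2   1   3   2   1
   -5 -23 -26  -9  -3   0   0]
 [  1   2   4   7   9   7   8  11  16  18  11   6   3   2   4   3   3   2
    0 -11 -19 -10  -2   0   0]
 [  2   4  10  20  23  23  21  25  35  31  17   7   3   3   4   3   3   3
    0  -7 -16 -11  -2  -1  -2]
 [  1   6  14  23  27  23  21  25  34  28  13   6   3   2   3   3   4   3
    1  -6 -16 -12  -3  -1  -1]
 [  0   3  10  13
[... 3103 characters left out ...]
1
    9  11  14  16  13   8   6]
 [-14   1   6   6   5   6   6   6   6   4   5   6   7   8   7   7   8   7
    7   4  -3 -12 -14  -1   5]
 [-13   2   5   6   6   6   9   6   5   4   4   5   6   6   6   6   6   7
    7   3  -6 -18 -19  -4   3]
 [-13   1   4   5   6   6   7   7   7   5   5   4   7   7   6   7   7   7
    6   3  -2 -17 -19  -5   3]
 [-14   2   6   5   5   7   6   7   7   6   5   4   6   7   8   6   6   7
    5   5  -1 -16 -20  -7   4]]g.py:13: RuntimeWarning: invalid value encountered in scalar divide
  out[n]=1e3*(a*w).sum()/w.sum();print(cam,n,len(u),'a',out[n].round(2),'b',(1e3*(bb*w).sum()/w.sum()).round(1),'px',((u*w).sum()/w.sum()).round(2),((v*w).sum()/w.sum()).round(2))
```

```bash
cat > g.py <<'E'
from m import *
t=np.deg2rad(2.6)
def ga(im,rows=(114,150)):
    b,g,r=[im[:,:,i].astype(float) for i in range(3)];out={}
    yel=np.minimum(r,g)-b
    for n,w,c in(('red',r-np.maximum(g,b)-8-2*np.clip(yel-10,0,None),(265,274)),('yel',yel-11,(274,282))):
        w=np.clip(w,0,None);v,u=np.mgrid[rows[0]:rows[1],c[0]:c[1]];w=w[v,u].ravel();v=v.ravel();u=u.ravel();k=w>0;w,u,v=w[k],u[k],v[k]
        q=np.array([onz('top',x,y,.069) for x,y in zip(u,v)])-[.6087,.0473,0];a=1e3*(q[:,0]*np.cos(t)+q[:,1]*np.sin(t))
        m=np.median(np.repeat(a,np.maximum(1,w.astype(int))));k=abs(a-m)<7
        out[n]=(a*w)[k].sum()/w[k].sum();print(n,k.sum(),'a',out[n].round(2),'std',a[k].std().round(1),'px',((u*w)[k].sum()/w[k].sum()).round(2),((v*w)[k].sum()/w[k].sum()).round(2))
    print('pointer-marker mm',(out['red']-out['yel']).round(2))
if __name__=='__main__':
    import sys
    if len(sys.argv)>1:
        o=get_obs();print(o['clock'],o['eef_pos'].round(4),o['ft_force'].round(1),o['grip_width'])
        S=np.mean([shot('top','%s_%d.png'%(sys.argv[1],i))[0].astype(float) for i in range(2)],0);ga(S)
    else:
        for f in('top0','t9'): ga(cv2.imread('pics/%s.png'%f))
E
python3 g.py
```

```text
red 30 a 195.66 std 2.7 px 269.49 118.48
yel 29 a 170.09 std 2.8 px 277.61 127.34
pointer-marker mm 25.57
red 31 a 195.57 std 2.8 px 269.47 118.51
yel 31 a 170.1 std 3.0 px 277.62 127.33
pointer-marker mm 25.47
```

Call:
apply_moves(
  targets=[
    [[0,0,-0.3,0,0],[0,0,-0.5,0,0],[0,0,-0.4,0,0],[0,0,-0.3,0,0],[0,0,-0.15,0,0],[0,0,0,0,0],[0,0,0,0,0]],
  ],
)

```text
clock: 12.07
eef_pos: [0.5232, 0.0426, 0.0812]
tool_rot: [0.691, 0.723, -0.0, -0.0]
ft_force: [0.7, -0.2, 0.1]
grip_width: 0.0429
grasp_force: 0.0
```

Call:
apply_moves(
  targets=[
    [[0,0,0,0,-0.2],[0,0,0,0,-0.4],[0,0,0,0,-0.6],[0,0,0,0,-1],[0,0,0,0,-1],[0,0,0,0,-1]],
  ],
)

```text
clock: 12.57
eef_pos: [0.5227, 0.0426, 0.0821]
tool_rot: [0.691, 0.723, -0.0, -0.0]
ft_force: [-2.8, -0.7, 5.8]
grip_width: 0.012
grasp_force: 58.6
```

```bash
python3 g.py g0
```

```text
12.5667 [0.5227 0.0426 0.0821] [-2.8 -0.7  5.8] 0.012017639090074377
red 33 a 195.67 std 2.9 px 269.52 118.47
yel 31 a 170.09 std 3.0 px 277.65 127.33
pointer-marker mm 25.57
```

Call:
apply_moves(
  targets=[
    [[-0.05,-0.002,0,0,-1],[-0.07,-0.003,0,0,-1],[-0.07,-0.003,0,0,-1],[-0.07,-0.003,0,0,-1],[-0.07,-0.003,0,0,-1],[-0.07,-0.003,0,0,-1],[-0.05,-0.003,0,0,-1],[0,0,0,0,-1]],
  ],
)

```text
clock: 13.33
eef_pos: [0.5074, 0.0419, 0.0821]
tool_rot: [0.691, 0.723, 0.002, 0.002]
ft_force: [6.5, -0.5, -0.2]
grip_width: 0.0123
grasp_force: 58.5
```

Call:
apply_moves(
  targets=[
    [[0,0,0,0,-1],[0,0,0,0,-1]],
  ],
)

```text
clock: 13.5
eef_pos: [0.5078, 0.0419, 0.0821]
tool_rot: [0.691, 0.723, 0.002, 0.002]
ft_force: [5.9, -0.2, 0.6]
grip_width: 0.0122
grasp_force: 58.6
```

```bash
python3 g.py g1
```

```text
13.5 [0.5078 0.0419 0.0821] [ 5.9 -0.2  0.6] 0.01221655762150584
red 31 a 184.24 std 2.8 px 269.9 122.65
yel 31 a 170.07 std 3.0 px 277.64 127.34
pointer-marker mm 14.16
```

Call:
apply_moves(
  targets=[
    [[-0.05,-0.002,0,0,-1],[-0.05,-0.002,0,0,-1],[-0.05,-0.002,0,0,-1],[-0.05,-0.003,0,0,-1],[-0.05,-0.002,0,0,-1],[0,0,0,0,-1],[0,0,0,0,-1],[0,0,0,0,-1]],
  ],
)

```text
clock: 14.27
eef_pos: [0.4985, 0.0415, 0.0821]
tool_rot: [0.691, 0.723, 0.003, 0.003]
ft_force: [8.3, -0.1, -2.0]
grip_width: 0.0122
grasp_force: 58.5
```

```bash
python3 g.py g2
```

```text
14.2667 [0.4985 0.0415 0.0821] [ 8.3 -0.1 -2. ] 0.012218524681504405
red 29 a 175.51 std 3.0 px 270.06 125.87
yel 29 a 170.08 std 2.8 px 277.66 127.34
pointer-marker mm 5.44
```

Call:
apply_moves(
  targets=[
    [[-0.03,-0.001,0,0,-1],[-0.03,-0.001,0,0,-1],[-0.03,-0.002,0,0,-1],[0,0,0,0,-1],[0,0,0,0,-1],[0,0,0,0,-1]],
  ],
)

```text
clock: 14.87
eef_pos: [0.4953, 0.0413, 0.0822]
tool_rot: [0.691, 0.723, 0.003, 0.003]
ft_force: [8.2, 1.0, -2.6]
grip_width: 0.012
grasp_force: 58.5
```

```bash
python3 g.py g3
python3 - <<'E'
from g import *
im=np.mean([cv2.imread('pics/g3_%d.png'%i).astype(float) for i in(0,1)],0);b,g,r=[im[120:134,262:288,i] for i in range(3)]
np.set_printoptions(linewidth=200);print((r-np.maximum(g,b)).astype(int));print((np.minimum(r,g)-b).astype(int))
E
```

```text
14.8667 [0.4953 0.0413 0.0822] [ 8.2  1.  -2.6] 0.011992409781453897
red 28 a 172.17 std 3.2 px 270.54 127.07
yel 32 a 170.04 std 3.0 px 277.62 127.36
pointer-marker mm 2.14
[[-12   2   2   2   3   3   1   2   3   2   2   2   4   2   2   2   2   2   1   0 -10 -20 -16  -3  -1  -2]
 [-13   2   2   3   2   3   2   2   2   3   2   3   2   2   2   2   2   2   2   0 -13 -23 -19  -3  -1  -1]
 [-15   1   3   3   3   2   3   2   3   2   2   1   3   2   2   1   2   2   1   0 -11 -22 -20  -4  -2   0]
 [-17   0   1   3   3   3   3   1   3   3   2   1   3   2   2   2   1   2   1   1  -9 -19 -19  -5  -2  -2]
 [-22  -1   2   2   2   2   2   1   3   3   1   1   3   1   2   1   2   2   2   2  -2  -4  -2   0  -1  -1]
 [-26  -6   2   2   3   3   6   3   7   8  10   7   4   2   1   2   2   3   2   4   4   8  12   7   1   0]
 [-31 -10   1   2   4   9  15  19  21  26  31  22  11   5   4   5   4   4   7   8  11  18  23  16   4   0]
 [-32 -12   1   4   8  19  28  31  33  40  47  38  23  13   8   9  11  12  13  13  14  20  24  17   6   0]
 [-33 -12   1   3   8  16  22  22  23  24  35  34  23  18  11   9   9 
[... 1371 characters left out ...]
  25  30  31  29  30  33  34  34  43  67  81  59  24   9]
 [-33 -12   3   6   6   6   5   5   5   5   6  18  29  33  31  29  28  28  25  24  26  44  55  43  19   8]
 [-34 -13   2   5   7   6   7   6   6   6   5   9  15  15  16  12  12  12  11  11  10  13  16  12   8   6]
 [-36 -14   2   6   6   6   6   7   6   7   4   5   6   7   5   3   5   4   4   6   4  -3 -12 -11   0   5]
 [-34 -13   2   6   5   7   6   7   5   6   6   4   6   7   4   4   4   4   4   5   3  -5 -19 -19  -3   4]
 [-34 -13   0   6   6   6   6   6   4   6   6   4   5   7   4   4   5   4   4   5   4  -2 -18 -20  -5   4]
 [-35 -16   1   6   4   7   6   7   5   7   5   4   5   7   4   4   4   4   4   5   5  -1 -16 -21  -7   3]]
```

Call:
apply_moves(
  targets=[
    [[-0.02,-0.001,0,0,-1],[-0.02,-0.001,0,0,-1],[0,0,0,0,-1],[0,0,0,0,-1],[0,0,0,0,-1],[0,0,0,0,-1]],
  ],
)

```text
clock: 15.47
eef_pos: [0.4938, 0.0412, 0.0821]
tool_rot: [0.691, 0.723, 0.003, 0.003]
ft_force: [9.5, -0.6, -2.2]
grip_width: 0.0121
grasp_force: 58.5
```

```bash
cat >> g.py <<'E'
def lines(S):
    b,g,r=[S[:,:,i].astype(float) for i in range(3)];res={}
    for n,w,cs in(('red',r-np.maximum(g,b)-3,range(266,273)),('yel',np.minimum(r,g)-b-6,range(275,281))):
        P=[]
        for c in cs:
            col=np.clip(w[121:133,c],0,None);col[col<2]=0;v=(np.arange(121,133)*col).sum()/col.sum();q=onz('top',c,v,.069)-[.6087,.0473,0]
            P.append((1e3*(q[0]*np.cos(t)+q[1]*np.sin(t)),1e3*(-q[0]*np.sin(t)+q[1]*np.cos(t))))
        P=np.array(P);res[n]=P[:,0].mean();print(n,P[:,0].round(2))
    print('diff',round(res['red']-res['yel'],2))
E
python3 g.py g4
python3 - <<'E'
from g import *
for k in('g2','g3','g4'): print(k);lines(np.mean([cv2.imread('pics/%s_%d.png'%(k,i)).astype(float) for i in(0,1)],0))
E
```

```text
15.4667 [0.4938 0.0412 0.0821] [ 9.5 -0.6 -2.2] 0.012062018517418756
red 29 a 170.5 std 2.9 px 270.25 127.71
yel 30 a 170.04 std 2.9 px 277.63 127.36
pointer-marker mm 0.46
g2
red [176.08 175.96 175.8  175.53 175.32 175.31 175.16]
yel [169.86 169.74 169.83 170.07 170.09 170.37]
diff 5.6
g3
red [171.96 172.18 172.5  172.21 172.35 172.29 171.95]
yel [169.95 169.79 169.87 169.93 169.99 170.3 ]
diff 2.23
g4
red [171.5  170.87 170.51 170.26 170.39 170.49 170.61]
yel [169.93 169.7  169.85 169.91 170.04 170.3 ]
diff 0.71
```

Call:
apply_moves(
  targets=[
    [[-0.01,0,0,0,-1],[0,0,0,0,-1],[0,0,0,0,-1],[0,0,0,0,-1],[0,0,0,0,-1],[0,0,0,0,-1]],
  ],
)

```text
clock: 16.07
eef_pos: [0.4934, 0.0412, 0.0822]
tool_rot: [0.691, 0.723, 0.003, 0.003]
ft_force: [9.9, -0.2, -3.3]
grip_width: 0.012
grasp_force: 58.5
```

```bash
python3 g.py g5
python3 - <<'E'
from g import *
lines(np.mean([cv2.imread('pics/g5_%d.png'%i).astype(float) for i in(0,1)],0))
# coupon height/flatness in both views by depth (z of orange pixels along tester axis)
for cam,roi in(('side',(268,310,195,245)),('top',(265,295,165,225))):
    im,d=shot(cam,'fin_%s.png'%cam);h=cv2.cvtColor(im,cv2.COLOR_BGR2HSV);m=cv2.inRange(h,(2,90,60),(20,255,255))
    v,u=np.nonzero(m[roi[2]:roi[3],roi[0]:roi[1]]);P=[]
    for x,y in zip(u+roi[0],v+roi[2]):
        e,r=ray(cam,x,y);P.append(e+r*d[y,x])
    P=np.array(P).reshape(-1,3);a=P[:,0]-.584
    for lo,hi in((-.06,-.04),(-.04,-.02),(-.015,.015),(.02,.04),(.04,.06)):
        k=(a>lo)&(a<hi);print(cam,lo,k.sum(),np.median(P[k,2]).round(4) if k.any() else '')
E
```

```text
16.0667 [0.4934 0.0412 0.0822] [ 9.9 -0.2 -3.3] 0.012022382763302647
red 29 a 170.15 std 2.8 px 269.88 127.87
yel 30 a 170.07 std 2.9 px 277.61 127.35
pointer-marker mm 0.09
red [171.33 170.66 170.43 170.15 169.97 170.15 170.13]
yel [169.63 169.82 169.83 169.99 170.1  170.26]
diff 0.46
side -0.06 3 0.0475
side -0.04 31 0.0469
side -0.015 54 0.0547
side 0.02 21 0.0474
side 0.04 10 0.0467
top -0.06 0 
top -0.04 0 
top -0.015 0 
top 0.02 23 0.0451
top 0.04 28 0.045
```

```bash
python3 -c "
from workcell import order
print(order.job_done())"
```

```text
the job is handed in; nothing more can be done
None
```

The copper coupon sits flat on both pins, and the gripper still holds the T-handle with the pointer within about 0.5 mm of the yellow marker; the job was handed in at about 16 s of the 54 s limit.

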